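Load the chip box and latch the push-push tray

ROBOT

A 6-joint arm with a two-finger parallel gripper is mounted at the origin on a cart in front of the work surface, level with it; the furniture and walls round the work are solid. World frame = base frame: x ahead of the robot, y to its left, z up, the work surface at z = 0. Lengths are in m, angles in rad, forces in N, time in s.
With the tool pointing down it reaches from about 0.35 to 0.775 m from the base axis. Payload 7.3 kg.
Tool frame: the origin (TCP) lies on the centre line of the jaws, within the pads' length; the fingertips stand 17 mm ahead of it and the grasp point (between the pads) lies 2 mm behind it (robot.tip_extent is the distance from the TCP to the fingertips, in m); z points along the fingers, y is the line along which they close (so a half turn about z gives the same grasp; the last joint's range is limited). The gripper opens to 92 mm and grips with 3 to 60 N. Pads are 19 mm wide; open, the fingers measure 130 mm over their backs; the gripper's body (75 mm by 190 mm) begins 47 mm behind the grasp point.
Start: joints at [1.057, 0.342, 1.524, -0, 1.275, -0.146], TCP at [0.189, 0.49, 0.244] pointing down, gripper open.
Joint ranges: [-2.53, 2.53], [-0.77, 2.02], [0.04, 2.7], [-1, 4.14], [0.28, 2.66], [-3.11, 3.11]. Speed limits (rad/s): [2.57, 2.57, 3.14, 3.14, 3.14, 3.14].

INTERFACE

Orientations are given as [roll, pitch, yaw] about the fixed x, y, z axes, in that order (R = Rz(yaw) Ry(pitch) Rx(roll)).
In Python, from cell import robot gives the robot as it stands.
- The arm moves only by the tool step_arm, never from a script. Its argument "motion" is a list of rows, each a list of 2 entries, a list of its own where there are three numbers: the shift along the tool's x, y, z in units of 60 mm (1.0 is 60 mm), then the turn about the tool's z in rad. In form: [[[x, y, z], spin], ...]. A call has 1 to 10 rows; each row is the pose to reach, as a shift and turn from the pose commanded when the call began, along the tool's axes at that moment; what a row does not reach only later rows make up. A row lasts 1/8 s, in which the tool goes at most 62.5 mm and 10.7 degrees, less where a joint would pass 70% of its speed; a pose out of reach is approached as far as the arm can. A call with a gripper value outside its range is refused whole. "hand" is the closure in counts, from 0 (fully open) to 255 (shut), set as the call begins (left out, the last holds). The fingers move at their own pace and stop on an object; "squeeze" is the grip in N (left out, the last holds). Time passes only in rows, so rows that repeat a pose let the fingers close. It gives the time, the measured TCP pose, the force, the opening and the grip force at its end, in the units of the state.
- robot.observe(): the state, without advancing time (a new reading comes with each control period).
- robot.read_camera(name): name is "scene" or "side" or "wrist"; returns a dict with "pixels" (384x512x3 uint8, red, green, blue), "intrinsics" (3x3 intrinsics, pixels), "xyz" and "rotation" of the camera in the world; the wrist camera has in their place "T_tool_cam" (4x4, takes a point from camera to tool coordinates, whose origin is the TCP and whose axes are the flange's). Camera axes: x right, y up, looking along -z (the intrinsics and any distortion apply to the point x, -y, -z); pixel columns grow to the right and rows downward; lengths in m; the calibration is good to about 2 mm. A picture is of the moment at which its call begins: read the wrist's pose just before it. There is no depth.
- robot.hand_in(): hands the job in; it is judged then, once.
The state is a dict: "time": time; "qpos": joint angles; "qvel": joint speeds; "joint_efforts": joint torques, N m; "tool_pos": TCP position; "tool_rot": TCP orientation; "contact_force": force on the tool from outside, world axes, zero at the start; "torque": the same for the moment, N m; "opening": finger opening in m; "grip_force": force on a finger pad.
Only numpy, scipy, OpenCV 4.12 (cv2) and the standard library are available. Lean on these libraries where they do the work, as an engineer would, in place of code of your own. Each camera call takes 0.05 s, during which the arm holds its last target. There are 200 camera calls.

TASK

Lay the small blue-grey chip box flat between the blue corner guides of the pulled-out tray, then push the tray in by its front panel until its push-push latch catches, let go, and check that it has stayed in; if it comes back out, press it in again. Press gently: feel for the latch rather than forcing the tray against its end stop, and leave the other things on the bench where they are.

Things in the scene. Friction and masses are not known exactly. Their poses are not given: they have to be found in the camera images.
- dock: grey storage bay fixed to the bench, 150 (x) x 128 (y) x 46 mm high, open to its -x side; the tray is part of it. Origin: centre of its underside; x points into the bay (the way to press), y left, z up; front edge at x = -75 mm. The depth of its push-push latch is set differently in every bay, over a span of 18 mm, and cannot be seen: the tray catches when pressed 8 mm deeper than it then rests.
- tray (a joint): how far the tray stands out, in m, along the dock's -x. Starts at 0.080 to 0.095 (end 0.100). Slides freely (1 N) until it meets the ejector spring at 0.031 to 0.049: 3 N, rising to 8 N where it catches, at -0.002 to 0.016. Latched it rests at 0.006 to 0.024; let go unlatched, it is pushed out to 0.031 or more. Pressing a latched tray as deep again frees it.
- nest (a point): centre of the nest, on the tray floor, 14 mm above the bench; axes as the dock's; moves with the tray. Nest 66 (x) x 46 mm (y) between four blue L-shaped corner guides, 7 mm high and flared to 12 mm, arms 13 mm long, so the middle 40 mm of the long sides is open for fingers. The front panel's inner face is 43 mm nearer the robot, its top 28 mm higher; the floor, 100 mm wide, is bare elsewhere.
- press (a point): centre of the front panel's outer face, blue and white spot, 24 mm above the bench; moves with the tray. The black panel is 110 mm wide (y), 6 mm thick, from 6 to 42 mm above the bench, facing the dock's -x. Just past where the latch catches (8 N) a rubber buffer begins, 8 N more per mm: a slow press to about 12 N has surely tripped the latch; more than 20 N would damage it.
- chip_box: flat blue-grey box with a clear lid, 42 (x) x 62 (y) x 15 mm, its solid body 14 mm high; origin at the centre of its underside, z up. It goes into the nest with its 62 mm side along the tray's direction of travel (the dock's x), either way round. Grip it across its 42 mm.
- flux_tin: round blue tin, 52 mm across, 25 mm high, to be left alone; origin at the centre of its underside
- loupe: black eyepiece loupe, 37 mm across, 36 mm high, to be left alone; origin at the centre of its underside
- usb_meter: pink USB meter, 70 x 24 x 13 mm, to be left alone; origin at the centre of its underside
Things that resemble listed ones, but are neither listed nor needed, are in the scene too. Of the things like the dock, leave any that is orange; of the rest the smaller one is meant.

How it is judged:
By the outcome, as a careful person would: the job done as asked, in the order asked, and still so for the second after the job is handed in, with the robot touching nothing.
It also fails if it takes over 64 s, if anything falls off the work surface, if the arm or the gripper's body presses on something with over 40 N, if the wrist force passes 120 N, or if a joint passes its speed limit or range.

## Working session

There is one attempt and no reset: what is moved stays moved. The work goes in short steps, Python scripts to look and compute and a tool call to move; the robot and the scene stay as the last step left them, time stands still between calls to the robot, and variables do not carry over. Pictures are saved under pics/ and viewed, at most 10 in all, crops included, and the job is handed in when it is done.

Besides the shell and the picture viewer there is one more tool, called after ">>>" as name(argument=value, ...), one argument or row to a line, values as JSON. step_arm: Moves the arm, as the interface text tells. Its arguments: {"type":"object","properties":{"motion":{"type":"array"},"hand":{"type":"number"},"squeeze":{"type":"number"}},"required":["motion"]}

```bash
ls; mkdir -p pics
cat > h.py <<'E'
import numpy as np, cv2
from cell import robot
from scipy.spatial.transform import Rotation as R
def snap(n,f=None):
    s=robot.observe(); d=robot.read_camera(n)
    d={k:(np.array(v)) for k,v in d.items()}
    if n=="wrist":
        T=d["T_tool_cam"]; Rt=np.array(s["tool_rot"]); Rt=R.from_euler('xyz',Rt).as_matrix() if Rt.shape==(3,) else Rt
        d["rotation"]=Rt@T[:3,:3]; d["xyz"]=np.array(s["tool_pos"])+Rt@T[:3,3]
    if f: cv2.imwrite(f"pics/{f}.png",d["pixels"][:,:,::-1])
    return d
def ray(d,uv,z):
    p=np.linalg.inv(d["intrinsics"])@np.array([uv[0],uv[1],1.]); v=d["rotation"]@np.array([p[0],-p[1],-p[2]])
    return d["xyz"]+v*(z-d["xyz"][2])/v[2]
def proj(d,P):
    c=d["rotation"].T@(np.array(P)-d["xyz"]); q=d["intrinsics"]@np.array([c[0],-c[1],-c[2]]); return q[:2]/q[2]
E
python3 - <<'E'
from h import *
a=snap("scene");b=snap("side");c=snap("wrist")
for d in(a,b,c):print({k:v.round(3).tolist() for k,v in d.items() if k!="pixels"})
cv2.imwrite("pics/a.png",cv2.resize(a["pixels"][:,:,::-1],(768,576),interpolation=2))
cv2.imwrite("pics/b.png",cv2.resize(b["pixels"][:,:,::-1],(768,576),interpolation=2))
print(robot.observe(), [x for x in dir(robot) if x[0]!='_'])
E
```

```text
pics
{'intrinsics': [[482.673, 0.0, 254.117], [0.0, 482.673, 192.632], [0.0, 0.0, 1.0]], 'xyz': [0.028, 0.91, 1.182], 'rotation': [0.749, -0.012, -2.632]}
{'intrinsics': [[464.153, 0.0, 257.602], [0.0, 464.153, 190.633], [0.0, 0.0, 1.0]], 'xyz': [0.551, -1.014, 0.836], 'rotation': [0.919, 0.002, 0.033]}
{'intrinsics': [[322.794, 0.0, 252.19], [0.0, 322.794, 192.22], [0.0, 0.0, 1.0]], 'T_tool_cam': [[0.0, 0.955, 0.297, 0.081], [1.0, -0.001, 0.001, 0.0], [0.001, 0.297, -0.955, -0.141], [0.0, 0.0, 0.0, 1.0]], 'rotation': [[0.359, -0.891, -0.276], [0.933, 0.343, 0.108], [-0.002, -0.297, 0.955]], 'xyz': [0.113, 0.519, 0.384]}
{'time': 0.15, 'qpos': array([ 1.05700813e+00,  3.42531719e-01,  1.52477454e+00, -2.56932117e-05,
        1.27535094e+00, -1.45958211e-01]), 'qvel': array([ 0.00184473, -0.00420586, -0.00217632, -0.00063888,  0.00039388,
        0.00080691]), 'joint_efforts': array([ 1.58865627e-03, -4.31472480e+01, -2.44352174e+01,  7.18585169e-02,
        5.38571679e-02, -9.47566582e-05]), 'tool_pos': array([0.18862071, 0.48966461, 0.2432287 ]), 'tool_rot': array([-3.14053585e+00, -1.30517681e-04,  2.77377010e+00]), 'contact_force': array([-0.15827055,  0.06558447,  0.25086418]), 'torque': array([ 0.07830757,  0.00393033, -0.03961084]), 'grip_force': 0.0, 'opening': 0.09184785000893135} ['IKError', 'hand_in', 'observe', 'read_camera', 'tip_extent']
```

View pics/a.png

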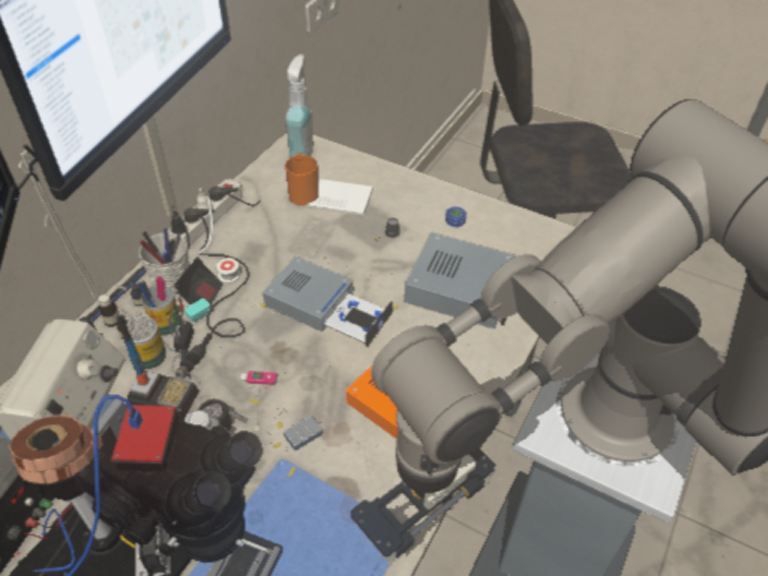

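View pics/b.png

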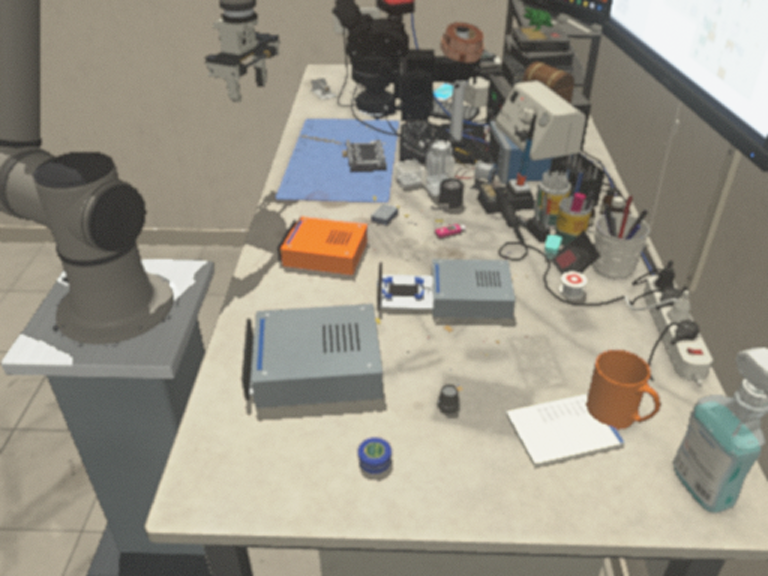

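Scene picture: chip box at about (303,431), meant dock (smaller grey) at (310,290) with its tray at (360,318); side picture: box (384,214), tray (405,290), dock (472,288). The orange and the large grey bays are decoys.

```bash
sed -i 's/    if f: cv2/    if d["rotation"].shape==(3,): d["rotation"]=R.from_euler("xyz",d["rotation"]).as_matrix()\n    if f: cv2/' h.py
python3 - <<'E'
from h import *
a=snap("scene");b=snap("side")
for n,d,pts in(("scene",a,dict(box=(303,431,.015),tray=(357,320,.014),panelL=(368,340,.042),panelR=(391,303,.042))),("side",b,dict(box=(384,214,.015),tray=(405,290,.014),pL=(381,264,.042),pR=(379,311,.006),d1=(434,263,.046),d2=(510,262,.046),d3=(514,299,.046),d4=(433,301,.046),meter=(450,231,.01)))):
  for k,(u,v,z) in pts.items(): print(n,k,ray(d,(u/1.5,v/1.5),z).round(3))
d=b;print(ray(d,(256,143),0.015))
s=robot.observe();print(s["tool_pos"],R.from_euler('xyz',s["tool_rot"]).as_matrix().round(3))
E
```

```text
scene box [0.496 0.342 0.015]
scene tray [0.547 0.058 0.014]
scene panelL [0.488 0.113 0.042]
scene panelR [0.496 0.002 0.042]
side box [0.5   0.327 0.015]
side tray [0.551 0.051 0.014]
side pL [0.503 0.096 0.042]
side pR [ 0.503 -0.005  0.006]
side d1 [0.607 0.097 0.046]
side d2 [0.755 0.105 0.046]
side d3 [ 0.75  -0.011  0.046]
side d4 [ 0.602 -0.022  0.046]
side meter [0.646 0.269 0.01 ]
[0.50055249 0.32533304 0.015     ]
[0.18865122 0.48975444 0.24340363] [[-0.933  0.36  -0.   ]
 [ 0.36   0.933 -0.001]
 [ 0.    -0.001 -1.   ]]
```

>>> step_arm(
  motion=[
    [[-0.6,-0.25,-0.1],-0.05],
    [[-1.4,-0.55,-0.3],-0.1],
    [[-2.2,-0.9,-0.3],-0.2],
    [[-3.0,-1.2,-0.3],-0.3],
    [[-3.8,-1.5,-0.3],-0.4],
    [[-4.6,-1.85,-0.3],-0.42],
    [[-5.4,-2.2,-0.3],-0.42],
    [[-6.1,-2.5,-0.3],-0.42],
    [[-6.5,-2.65,-0.3],-0.42],
    [[-6.5,-2.65,-0.3],-0.42],
  ],
)

```text
time: 1.5
tool_pos: [0.4964, 0.2001, 0.2613]
tool_rot: [-3.141, -0.0, -3.092]
contact_force: [-0.3, -0.0, -0.0]
opening: 0.0916
grip_force: 0.0
```

Run:
```python
from h import *
s=robot.observe();print(s["time"],s["tool_pos"],s["tool_rot"],s["qvel"].round(3))
d=snap("wrist","w1")
np.savez("w1.npz",**d)
cv2.imwrite("pics/w1b.png",cv2.resize(d["pixels"][:,:,::-1],(768,576),interpolation=2))
```

```text
1.5 [0.49641799 0.20008246 0.26126601] [-3.14148973e+00 -4.85876511e-04 -3.09215463e+00] [ 0.044 -0.02   0.024  0.016  0.007  0.02 ]
```

View pics/w1b.png

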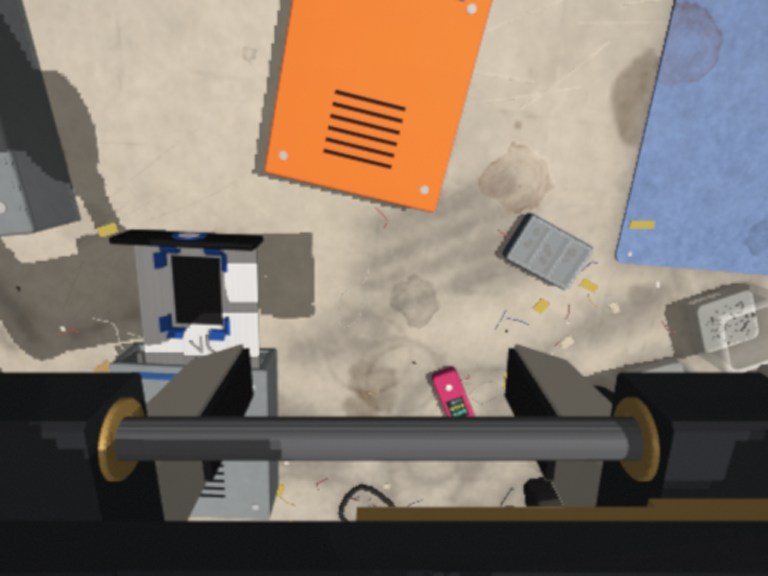

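The wrist picture shows the box at (547,250) on clear bench, the tray with four blue guides around (197,293), the panel top edge from (110,238) to (263,240), and the orange bay clear of both.

```bash
cat > m.py <<'E'
from h import *
d=dict(np.load("w1.npz")); im=d["pixels"]; 
hsv=cv2.cvtColor(im,cv2.COLOR_RGB2HSV).astype(int); rgb=im.astype(int)
# box: bluish-grey (b>r) in ROI
m=np.zeros(im.shape[:2],np.uint8); roi=np.s_[130:205,325:405]
m[roi]=((rgb[...,2]-rgb[...,0])[roi]>0)*255
m=cv2.morphologyEx(m,cv2.MORPH_CLOSE,np.ones((5,5)))
c=max(cv2.findContours(m,0,1)[0],key=cv2.contourArea)
q=cv2.approxPolyDP(c,0.03*cv2.arcLength(c,True),True)[:,0]
print("box poly",q.tolist(),cv2.contourArea(c))
P=np.array([ray(d,p,.013)[:2] for p in c[:,0]],np.float32)
r=cv2.minAreaRect(P);print(r,cv2.boxPoints(r).round(4).tolist())
# guides
g=(hsv[...,0]>105)&(hsv[...,0]<130)&(hsv[...,1]>130)&(hsv[...,2]>50)
m=np.zeros(im.shape[:2],np.uint8);m[162:232,95:160]=g[162:232,95:160]*255
n,l,st,ce=cv2.connectedComponentsWithStats(m)
for i in range(1,n):
  if st[i,4]>15: print(st[i],ce[i].round(1),ray(d,ce[i],.02)[:2].round(4))
v=im.copy(); v[m>0]=[0,255,0]; cv2.drawContours(v,[c],-1,(255,0,0),1)
cv2.imwrite("pics/m1.png",np.hstack([cv2.resize(v[145:245,65:185,::-1],None,fx=3.3,fy=3.3,interpolation=0),cv2.resize(v[115:215,300:420,::-1],None,fx=3.3,fy=3.3,interpolation=0)]))
E
python3 m.py
```

```text
box poly [[335, 168], [375, 191], [397, 175], [393, 164], [355, 143]] 1621.0
((0.49969199299812317, 0.34301483631134033), (0.0736323893070221, 0.04142868146300316), 65.4275131225586) [[0.46549999713897705, 0.3181000053882599], [0.5031999945640564, 0.30090001225471497], [0.5338000059127808, 0.367900013923645], [0.49619999527931213, 0.38510000705718994]]
[103 164  16  14 112] [108.5 169.9] [0.5147 0.0266]
[136 165  15  15  74] [144.5 170.2] [0.5129 0.0702]
[107 210  16  15 124] [113.3 218.3] [0.5778 0.0275]
[139 212  14  14  87] [146.5 220.9] [0.5794 0.0695]
```

View pics/m1.png

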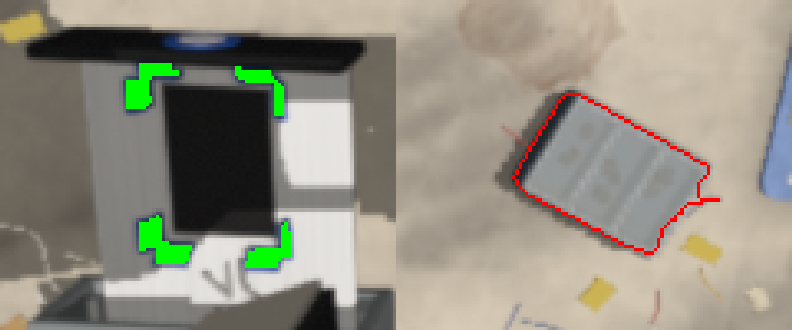

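The crop shows the box top face with corners at about (576,96), (709,165), (657,251), (531,188) of the crop, its dark near wall on the left; the guides are well masked.

Run:
```python
from h import *
d=dict(np.load("w1.npz"))
A=[(576,96),(709,165),(657,251),(531,188)]
P=np.array([ray(d,(300+(x-396)/3.3,115+y/3.3),.015)[:2] for x,y in A]);print(P.round(4))
print("edges",np.linalg.norm(np.roll(P,-1,0)-P,axis=1).round(4),"c",P.mean(0).round(4))
for i,j in((0,1),(3,2)):v=P[j]-P[i];print("long ang",np.degrees(np.arctan2(v[1],v[0])))
for i,j in((0,3),(1,2)):v=P[j]-P[i];print("short ang",np.degrees(np.arctan2(v[1],v[0])))
# panel ends and dock edges (in 768 px)
for u,v,z in((112,240,.042),(262,244,.042),(148,348,.046),(277,352,.046),(270,518,.046)):print(ray(d,(u/1.5,v/1.5),z)[:2].round(4))
# guides outer corner pixels at tops .026? crop coords
G=[(125,63),(285,66),(138,262),(292,266)]
Q=np.array([ray(d,(65+x/3.3,145+y/3.3),.021)[:2] for x,y in G]);print(Q.round(4),Q.mean(0))
```

```text
[[0.4693 0.3222]
 [0.4923 0.3751]
 [0.5264 0.3614]
 [0.5043 0.3103]]
edges [0.0577 0.0368 0.0557 0.037 ] c [0.4981 0.3422]
long ang 66.51458501567403
long ang 66.6146951507143
short ang -18.691321737400497
short ang -21.92522306572981
[ 0.4993 -0.0011]
[0.4968 0.1122]
[0.5855 0.02  ]
[0.5839 0.1233]
[0.7483 0.115 ]
[[0.5076 0.0208]
 [0.5058 0.0791]
 [0.5863 0.019 ]
 [0.585  0.0785]] [0.54613779 0.04935133]
```

>>> step_arm(
  motion=[
    [[0,0.4,0.4],-0.16],
    [[0,0.8,0.8],-0.32],
    [[-0.1,1.3,1.2],-0.48],
    [[-0.1,1.7,1.6],-0.64],
    [[-0.15,2.1,2.0],-0.8],
    [[-0.15,2.37,2.3],-0.96],
    [[-0.15,2.37,2.35],-1.08],
    [[-0.15,2.37,2.35],-1.11],
    [[-0.15,2.37,2.35],-1.11],
  ],
)

```text
time: 2.68
tool_pos: [0.4966, 0.3443, 0.1212]
tool_rot: [-3.141, 0.001, -1.98]
contact_force: [0.2, -0.0, 0.2]
opening: 0.092
grip_force: 0.0
```

Run:
```python
from h import *
s=robot.observe();print(s["time"],s["tool_pos"],s["tool_rot"],s["qpos"].round(3))
d=snap("wrist")
np.savez("w2.npz",**d)
print(proj(d,[.498,.342,.015]))
cv2.imwrite("pics/w2.png",cv2.resize(d["pixels"][60:360,80:430,::-1],None,fx=2,fy=2,interpolation=2))
```

```text
2.675 [0.49664901 0.34431051 0.12124215] [-3.14133176e+00  5.79836156e-04 -1.98039794e+00] [ 0.479  0.599  1.458  0.     1.084 -2.253]
[249.13525993 194.33049001]
```

View pics/w2.png

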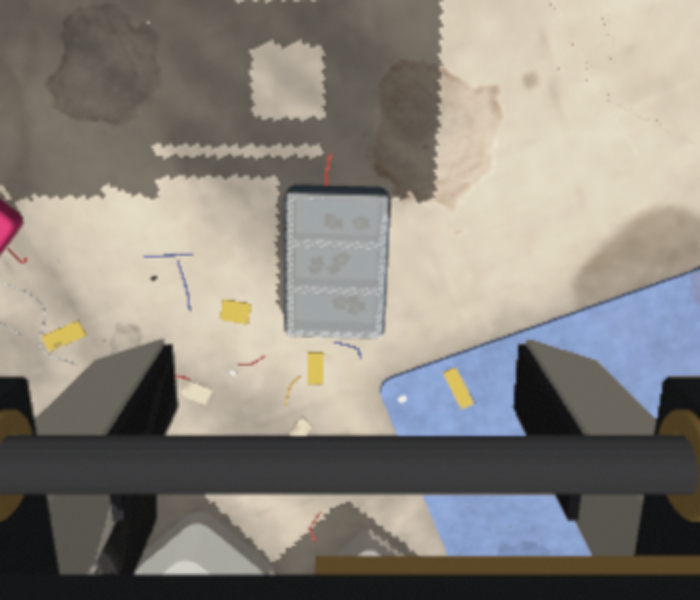

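The box sits centred at (337,263) in the crop, aligned with the fingers, corners (287,190), (389,192), (385,337), (286,334).

Run:
```python
from h import *
d=dict(np.load("w2.npz"))
A=[(287,190),(389,192),(385,337),(286,334)]
P=np.array([ray(d,(80+x/2,60+y/2),.0145)[:2] for x,y in A]);c=P.mean(0)
print(P.round(4),c,np.linalg.norm(np.roll(P,-1,0)-P,axis=1))
for i,j in((0,3),(1,2)):v=P[j]-P[i];print("long",np.degrees(np.arctan2(v[1],v[0])))
for i,j in((0,1),(3,2)):v=P[j]-P[i];print("short",np.degrees(np.arctan2(v[1],v[0])))
s=robot.observe();Rt=R.from_euler('xyz',s["tool_rot"]).as_matrix()
print("shift/60mm",Rt.T@(np.append(c,.0)-s["tool_pos"])/.06, "yaw",np.degrees(s["tool_rot"][2]))
```

```text
[[0.5035 0.3049]
 [0.4675 0.3213]
 [0.4922 0.3773]
 [0.5295 0.3596]] [0.49814377 0.34078022] [0.03962268 0.06116662 0.04124707 0.06062303]
long 64.64196441439691
long 66.16704544711205
short 155.40708689763056
short 154.65194220100673
shift/60mm [ 0.04410676 -0.04080479  2.02215559] yaw -113.49262098360177
```

>>> step_arm(
  motion=[
    [[0.04,-0.04,0.3],0.02],
    [[0.04,-0.04,0.7],0.02],
    [[0.04,-0.04,1.1],0.02],
    [[0.04,-0.04,1.45],0.02],
    [[0.04,-0.04,1.62],0.02],
    [[0.04,-0.04,1.7],0.02],
    [[0.04,-0.04,1.7],0.02],
    [[0.04,-0.04,1.7],0.02],
  ],
)

```text
time: 3.72
tool_pos: [0.4988, 0.3409, 0.0196]
tool_rot: [-3.141, 0.001, -2.0]
contact_force: [0.5, 0.3, 0.0]
opening: 0.0919
grip_force: 0.0
```

>>> step_arm(
  motion=[
    [[0,0,0],0],
    [[0,0,0],0],
    [[0,0,0],0],
    [[0,0,0],0],
    [[0,0,0],0],
    [[0,0,0],0],
    [[0,0,0],0],
    [[0,0,0],0],
  ],
  hand=160,
  squeeze=10,
)

```text
time: 4.72
tool_pos: [0.4983, 0.3407, 0.0187]
tool_rot: [-3.142, 0.0, -1.999]
contact_force: [0.1, 0.1, -0.3]
opening: 0.0418
grip_force: 10.0
```

>>> step_arm(
  motion=[
    [[0,0,-0.4],0],
    [[0,0,-1.0],0],
    [[0.2,-0.2,-1.6],0.1],
    [[0.7,-0.7,-2.0],0.25],
    [[1.3,-1.25,-2.0],0.4],
    [[1.9,-1.8,-2.0],0.55],
    [[2.5,-2.4,-2.0],0.7],
    [[3.0,-2.9,-2.0],0.85],
    [[3.5,-3.4,-2.0],1.0],
    [[3.7,-3.56,-2.0],1.134],
  ],
)

```text
time: 5.98
tool_pos: [0.601, 0.0474, 0.1386]
tool_rot: [-3.141, 0.0, -3.141]
contact_force: [-0.3, 0.0, -1.1]
opening: 0.0419
grip_force: 10.0
```

>>> step_arm(
  motion=[
    [[0,0,0],0],
    [[0,0,0],0],
    [[0,0,0],0],
  ],
)

```text
time: 6.35
tool_pos: [0.6001, 0.051, 0.1388]
tool_rot: [3.141, -0.0, -3.131]
contact_force: [0.6, 0.2, -0.6]
opening: 0.042
grip_force: 10.0
```

Run:
```python
from h import *
s=robot.observe();print(s["time"],s["tool_pos"],s["tool_rot"],s["opening"],s["qpos"].round(3))
d=snap("wrist")
np.savez("w3.npz",**d)
im=d["pixels"];hsv=cv2.cvtColor(im,cv2.COLOR_RGB2HSV)
print(proj(d,[.546,.05,.014]))
cv2.imwrite("pics/w3.png",cv2.resize(im[60:330,80:430,::-1],None,fx=2.2,fy=2.2,interpolation=2))
```

```text
6.35 [0.60005664 0.05103353 0.13876541] [ 3.14139398e+00 -6.87067767e-05 -3.13054038e+00] 0.041994214385400463 [-0.042  0.577  1.445  0.     1.12  -1.624]
[251.16993607 126.36071069]
```

View pics/w3.png

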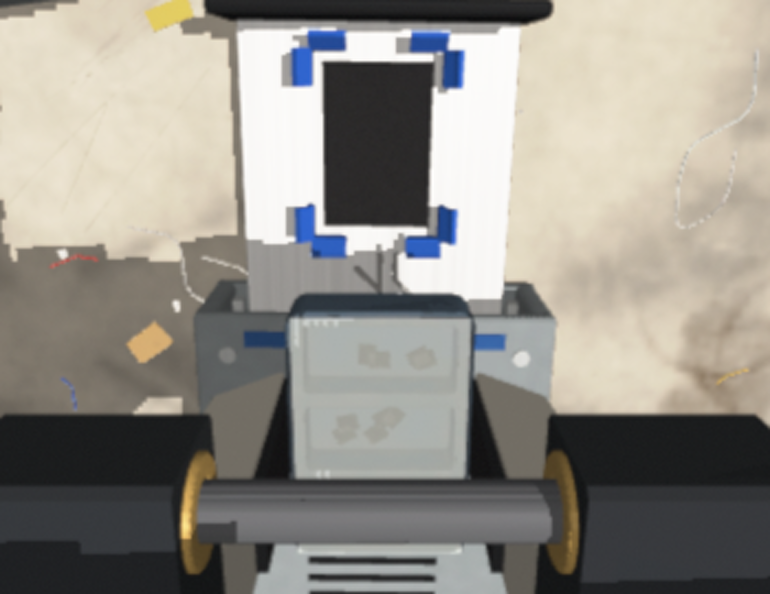

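The tray shows the nest's black floor patch with corners (323,62), (435,65), (430,227), (325,224), guides round it, and the held box straight in the jaws, front top edge (291,316)–(470,318).

Run:
```python
from h import *
d=dict(np.load("w3.npz"));im=d["pixels"]
s=robot.observe();print(s["tool_pos"],s["tool_rot"])
hsv=cv2.cvtColor(im,cv2.COLOR_RGB2HSV).astype(int)
full=lambda p:(80+p[0]/2.2,60+p[1]/2.2)
m=np.zeros(im.shape[:2],np.uint8);r=np.s_[80:170,222:282]
m[r]=(im.max(2)[r]<75)*255
m=cv2.morphologyEx(m,cv2.MORPH_OPEN,np.ones((5,5)))
c=max(cv2.findContours(m,0,1)[0],key=cv2.contourArea)
P=np.array([ray(d,p,.014)[:2] for p in c[:,0]],np.float32);q=cv2.minAreaRect(P);print("patch",q)
P=np.array([ray(d,p,.0145)[:2] for p in map(full,[(323,62),(435,65),(430,227),(325,224)])]);print(P.round(4),P.mean(0))
m=np.zeros(im.shape[:2],np.uint8);r=np.s_[70:180,205:295]
m[r]=((hsv[...,0]>105)&(hsv[...,0]<125)&(hsv[...,1]>150))[r]*255
n,l,st,ce=cv2.connectedComponentsWithStats(m)
G=[]
for i in range(1,n):
  if st[i,4]>20: print(st[i],ray(d,ce[i],.022)[:2].round(4)); G.append(ray(d,ce[i],.022)[:2])
print("guides mean",np.mean(G,0))
pts=cv2.findNonZero(m)[:,0]; W=np.array([ray(d,p,.024)[:2] for p in pts],np.float32); print("guides rect",cv2.minAreaRect(W))
zt=s["tool_pos"][2]-.019+.0145
B=np.array([ray(d,full(p),zt)[:2] for p in[(291,316),(470,318),(466,548),(298,548)]]);print("box",B.round(4),B.mean(0))
for i,j in((0,1),(0,3),(1,2)):v=B[j]-B[i];print(np.degrees(np.arctan2(v[1],v[0])))
L=[full(p) for p in((207,14),(550,14))];V=np.array([ray(d,p,.042)[:2] for p in L]);print("panel",V)
D=np.array([ray(d,full(p),.046)[:2] for p in((197,317),(553,317))]);print("dock front",D)
```

```text
[0.6001068  0.05095999 0.13877367] [ 3.14142176e+00 -4.02010259e-05 -3.13093432e+00]
patch ((0.5458410978317261, 0.0501876100897789), (0.037959858775138855, 0.05827658623456955), 89.3782958984375)
[[0.5167 0.0306]
 [0.5173 0.0705]
 [0.5761 0.0707]
 [0.5754 0.0307]] [0.54637968 0.05062574]
[213  74  23  25 249] [0.514  0.0274]
[267  75  23  24 248] [0.5138 0.0715]
[215 154  22  23 228] [0.578  0.0279]
[265 154  22  23 228] [0.578  0.0714]
guides mean [0.54593819 0.04955828]
guides rect ((0.5458641648292542, 0.0497756153345108), (0.07843807339668274, 0.05783497169613838), 0.24738731980323792)
box [[0.5705 0.0321]
 [0.5705 0.071 ]
 [0.6295 0.0729]
 [0.63   0.0322]] [0.60012216 0.05203571]
89.97731210114199
0.18269038584813213
1.89399485753057
panel [[ 0.50311814 -0.00343422]
 [ 0.50189799  0.10390609]]
dock front [[ 0.6022673  -0.01198138]
 [ 0.60084631  0.11224151]]
```

>>> step_arm(
  motion=[
    [[0.5,0,0],0],
    [[0.9,-0.01,0.3],0],
    [[0.9,-0.01,0.7],0],
    [[0.9,-0.01,1.1],0],
    [[0.9,-0.01,1.3],0],
    [[0.9,-0.01,1.4],0],
    [[0.9,-0.01,1.4],0],
    [[0.9,-0.01,1.4],0],
  ],
)

```text
time: 7.4
tool_pos: [0.5469, 0.049, 0.0554]
tool_rot: [3.142, 0.001, -3.133]
contact_force: [0.1, 0.6, 0.0]
opening: 0.0418
grip_force: 10.0
```

>>> step_arm(
  motion=[
    [[0,0,0.1],0],
    [[0,0,0.2],0],
    [[0,0,0.28],0],
    [[0,0,0.33],0],
    [[0,0,0.35],0],
    [[0,0,0.35],0],
  ],
)

```text
time: 8.15
tool_pos: [0.5464, 0.0489, 0.0337]
tool_rot: [3.142, -0.0, -3.133]
contact_force: [0.3, -0.1, -0.2]
opening: 0.0418
grip_force: 10.0
```

>>> step_arm(
  motion=[
    [[0,0,0.01],0],
    [[0,0,0.015],0],
    [[0,0,0.015],0],
  ],
)

```text
time: 8.52
tool_pos: [0.5464, 0.0489, 0.0328]
tool_rot: [3.142, 0.0, -3.133]
contact_force: [0.6, -0.0, -0.7]
opening: 0.0421
grip_force: 10.0
```

>>> step_arm(
  motion=[
    [[0,0,0],0],
    [[0,0,0],0],
    [[0,0,0],0],
    [[0,0,0],0],
  ],
  hand=85,
)

```text
time: 9.02
tool_pos: [0.5464, 0.0489, 0.0329]
tool_rot: [3.142, 0.0, -3.133]
contact_force: [1.1, 0.2, 0.2]
opening: 0.0613
grip_force: 0.0
```

>>> step_arm(
  motion=[
    [[0,0,-0.2],0],
    [[0,0,-0.6],0],
    [[0,0,-1.1],0],
    [[-0.2,0,-1.6],0],
    [[-0.5,0,-1.7],0],
    [[-0.8,0,-1.7],0],
    [[-0.8,0,-1.7],0],
    [[-0.8,0,-1.7],0],
  ],
)

```text
time: 10.02
tool_pos: [0.5935, 0.0493, 0.1348]
tool_rot: [3.141, -0.001, -3.133]
contact_force: [-0.1, -0.3, -0.5]
opening: 0.0612
grip_force: 0.0
```

Run:
```python
from h import *
s=robot.observe();print(s["time"],s["tool_pos"],s["tool_rot"])
d=snap("wrist");np.savez("w4.npz",**d)
cv2.imwrite("pics/w4.png",cv2.resize(d["pixels"][60:330,80:430,::-1],None,fx=2.2,fy=2.2,interpolation=2))
```

```text
10.025 [0.59354489 0.04934841 0.13484723] [ 3.14146386e+00 -9.31658825e-04 -3.13333529e+00]
```

View pics/w4.png

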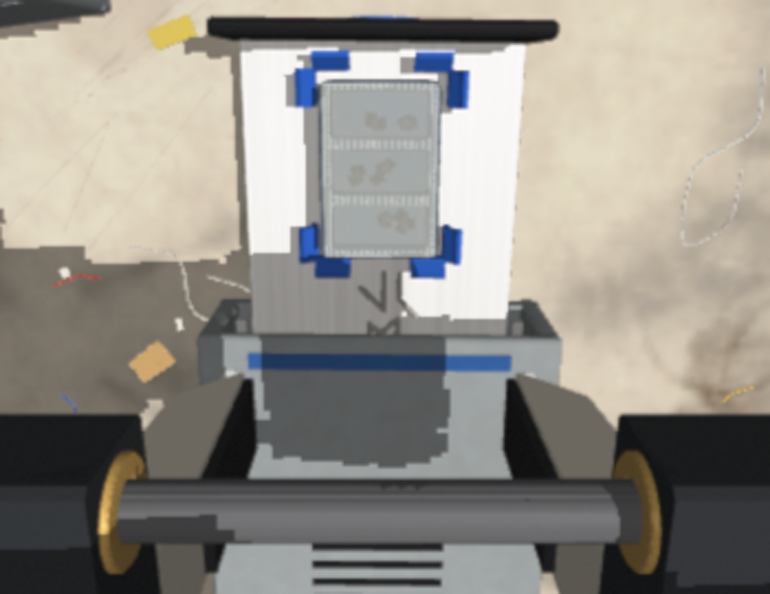

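The box lies flat inside all four guides. Now close the fingers and go in front of the panel.

>>> step_arm(
  motion=[
    [[0.5,0,-0.2],0],
    [[1.2,0,-0.2],0],
    [[1.9,0.02,-0.2],0],
    [[2.25,0.02,-0.1],0],
    [[2.25,0.02,0.0],0],
    [[2.25,0.02,0.3],0],
    [[2.25,0.02,0.7],0],
    [[2.25,0.02,0.9],0],
    [[2.25,0.02,1.0],0],
    [[2.25,0.02,1.0],0],
  ],
  hand=255,
)

```text
time: 11.32
tool_pos: [0.4596, 0.0494, 0.0748]
tool_rot: [3.141, -0.0, -3.133]
contact_force: [-0.4, -0.1, 0.9]
opening: 0.0008
grip_force: 0.0
```

Run:
```python
from h import *
s=robot.observe();print(s["time"],s["tool_pos"],s["tool_rot"],s["opening"],s["contact_force"])
d=snap("wrist");np.savez("w5.npz",**d)
cv2.imwrite("pics/w5.png",cv2.resize(d["pixels"][:,:,::-1],(768,576),interpolation=2))
```

```text
11.325 [0.45960207 0.0493965  0.07476863] [ 3.14148447e+00 -5.57990889e-05 -3.13341394e+00] 0.0007820694248375605 [-0.36492219 -0.13935783  0.8614315 ]
```

View pics/w5.png

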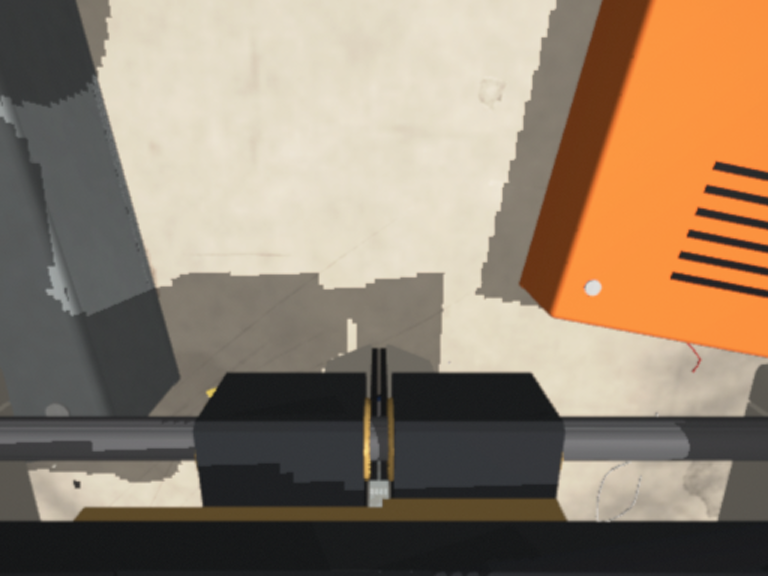

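The jaws are closed in front of the panel; the neighbouring bays at left and right stand lower than the gripper body will be.

>>> step_arm(
  motion=[
    [[0,0,0.2],0],
    [[0,0,0.4],0],
    [[0,0,0.55],0],
    [[0,0,0.65],0],
    [[0,0,0.7],0],
    [[0,0,0.7],0],
  ],
)

```text
time: 12.12
tool_pos: [0.4593, 0.0494, 0.0327]
tool_rot: [3.141, -0.0, -3.133]
contact_force: [0.0, -0.1, 0.4]
opening: -0.0001
grip_force: 0.0
```

>>> step_arm(
  motion=[
    [[-0.1,0,0],0],
    [[-0.2,0,0],0],
    [[-0.3,0,0],0],
    [[-0.4,0,0],0],
    [[-0.5,0,0],0],
    [[-0.6,0,0],0],
    [[-0.7,0,0],0],
    [[-0.7,0,0],0],
  ],
)

```text
time: 13.12
tool_pos: [0.5021, 0.0498, 0.0328]
tool_rot: [3.141, 0.001, -3.133]
contact_force: [0.5, 0.0, -0.1]
opening: 0.0007
grip_force: 0.0
```

>>> step_arm(
  motion=[
    [[-0.08,0,0],0],
    [[-0.16,0,0],0],
    [[-0.24,0,0],0],
    [[-0.32,0,0],0],
    [[-0.4,0,0],0],
  ],
)

```text
time: 13.75
tool_pos: [0.5256, 0.0499, 0.0328]
tool_rot: [3.142, -0.0, -3.133]
contact_force: [-2.0, -0.5, 0.5]
opening: 0.0004
grip_force: 0.7
```

>>> step_arm(
  motion=[
    [[-0.05,0,0],0],
    [[-0.1,0,0],0],
    [[-0.15,0,0],0],
    [[-0.2,0,0],0],
    [[-0.2,0,0],0],
  ],
)

```text
time: 14.38
tool_pos: [0.5372, 0.05, 0.0328]
tool_rot: [3.142, -0.0, -3.133]
contact_force: [-2.8, -0.9, 0.1]
opening: 0.0008
grip_force: 1.3
```

>>> step_arm(
  motion=[
    [[-0.04,0,0],0],
    [[-0.08,0,0],0],
    [[-0.12,0,0],0],
    [[-0.16,0,0],0],
    [[-0.16,0,0],0],
  ],
)

```text
time: 15.0
tool_pos: [0.5467, 0.05, 0.0328]
tool_rot: [-3.142, -0.001, -3.133]
contact_force: [-4.3, -2.4, 2.1]
opening: 0.0006
grip_force: 2.2
```

>>> step_arm(
  motion=[
    [[-0.02,0,0],0],
    [[-0.04,0,0],0],
    [[-0.06,0,0],0],
    [[-0.08,0,0],0],
    [[-0.08,0,0],0],
  ],
)

```text
time: 15.62
tool_pos: [0.5512, 0.05, 0.0328]
tool_rot: [-3.142, -0.001, -3.133]
contact_force: [-5.9, -1.9, 3.5]
opening: 0.0007
grip_force: 2.8
```

>>> step_arm(
  motion=[
    [[-0.01,0,0],0],
    [[-0.02,0,0],0],
    [[-0.03,0,0],0],
    [[-0.03,0,0],0],
  ],
)

```text
time: 16.12
tool_pos: [0.5528, 0.05, 0.0328]
tool_rot: [-3.141, -0.002, -3.133]
contact_force: [-5.7, -1.9, 3.5]
opening: 0.0005
grip_force: 3.0
```

>>> step_arm(
  motion=[
    [[-0.01,0,0],0],
    [[-0.02,0,0],0],
    [[-0.02,0,0],0],
  ],
)

```text
time: 16.5
tool_pos: [0.5539, 0.05, 0.0328]
tool_rot: [-3.141, -0.002, -3.133]
contact_force: [-5.8, -2.3, 4.2]
opening: 0.0006
grip_force: 3.2
```

>>> step_arm(
  motion=[
    [[-0.01,0,0],0],
    [[-0.02,0,0],0],
    [[-0.03,0,0],0],
    [[-0.03,0,0],0],
  ],
)

```text
time: 17.0
tool_pos: [0.5555, 0.05, 0.0328]
tool_rot: [-3.141, -0.002, -3.133]
contact_force: [-7.1, -2.9, 4.8]
opening: 0.0004
grip_force: 3.5
```

>>> step_arm(
  motion=[
    [[-0.01,0,0],0],
    [[-0.02,0,0],0],
    [[-0.02,0,0],0],
  ],
)

```text
time: 17.38
tool_pos: [0.5568, 0.05, 0.0328]
tool_rot: [-3.141, -0.002, -3.133]
contact_force: [-6.8, -2.7, 4.2]
opening: 0.0006
grip_force: 3.4
```

>>> step_arm(
  motion=[
    [[-0.01,0,0],0],
    [[-0.02,0,0],0],
    [[-0.02,0,0],0],
  ],
)

```text
time: 17.75
tool_pos: [0.558, 0.05, 0.0328]
tool_rot: [-3.141, -0.002, -3.133]
contact_force: [-7.1, -3.3, 4.0]
opening: 0.0003
grip_force: 3.4
```

Steps of 0.6 mm now.

>>> step_arm(
  motion=[
    [[-0.005,0,0],0],
    [[-0.01,0,0],0],
    [[-0.01,0,0],0],
  ],
)

```text
time: 18.12
tool_pos: [0.5585, 0.05, 0.0328]
tool_rot: [-3.141, -0.002, -3.133]
contact_force: [-6.4, -3.4, 3.6]
opening: 0.0004
grip_force: 3.6
```

>>> step_arm(
  motion=[
    [[-0.005,0,0],0],
    [[-0.01,0,0],0],
    [[-0.01,0,0],0],
  ],
)

```text
time: 18.5
tool_pos: [0.5591, 0.05, 0.0328]
tool_rot: [-3.141, -0.002, -3.133]
contact_force: [-7.5, -2.9, 4.5]
opening: 0.0006
grip_force: 3.6
```

>>> step_arm(
  motion=[
    [[-0.005,0,0],0],
    [[-0.01,0,0],0],
    [[-0.01,0,0],0],
  ],
)

```text
time: 18.88
tool_pos: [0.5596, 0.05, 0.0328]
tool_rot: [-3.141, -0.003, -3.133]
contact_force: [-7.8, -2.4, 4.1]
opening: 0.0002
grip_force: 3.6
```

>>> step_arm(
  motion=[
    [[-0.005,0,0],0],
    [[-0.01,0,0],0],
    [[-0.01,0,0],0],
  ],
)

```text
time: 19.25
tool_pos: [0.5602, 0.05, 0.0328]
tool_rot: [-3.141, -0.003, -3.133]
contact_force: [-8.4, -2.5, 4.3]
opening: 0.0003
grip_force: 3.7
```

>>> step_arm(
  motion=[
    [[-0.005,0,0],0],
    [[-0.01,0,0],0],
    [[-0.01,0,0],0],
  ],
)

```text
time: 19.62
tool_pos: [0.5608, 0.05, 0.0328]
tool_rot: [-3.141, -0.003, -3.133]
contact_force: [-7.2, -3.7, 3.9]
opening: 0.0004
grip_force: 3.7
```

>>> step_arm(
  motion=[
    [[-0.005,0,0],0],
    [[-0.01,0,0],0],
    [[-0.01,0,0],0],
  ],
)

```text
time: 20.0
tool_pos: [0.5614, 0.05, 0.0328]
tool_rot: [-3.141, -0.003, -3.133]
contact_force: [-7.6, -3.7, 4.8]
opening: 0.0007
grip_force: 3.8
```

>>> step_arm(
  motion=[
    [[-0.005,0,0],0],
    [[-0.01,0,0],0],
    [[-0.01,0,0],0],
  ],
)

```text
time: 20.38
tool_pos: [0.562, 0.05, 0.0328]
tool_rot: [-3.141, -0.003, -3.133]
contact_force: [-8.3, -3.7, 5.4]
opening: 0.0004
grip_force: 3.8
```

>>> step_arm(
  motion=[
    [[-0.005,0,0],0],
    [[-0.01,0,0],0],
    [[-0.01,0,0],0],
  ],
)

```text
time: 20.75
tool_pos: [0.5625, 0.05, 0.0328]
tool_rot: [-3.141, -0.003, -3.133]
contact_force: [-7.9, -3.0, 5.9]
opening: 0.0005
grip_force: 3.9
```

>>> step_arm(
  motion=[
    [[-0.005,0,0],0],
    [[-0.01,0,0],0],
    [[-0.01,0,0],0],
  ],
)

```text
time: 21.12
tool_pos: [0.5631, 0.05, 0.0328]
tool_rot: [-3.141, -0.003, -3.133]
contact_force: [-7.4, -3.4, 4.7]
opening: 0.0004
grip_force: 3.9
```

>>> step_arm(
  motion=[
    [[-0.005,0,0],0],
    [[-0.01,0,0],0],
    [[-0.01,0,0],0],
  ],
)

```text
time: 21.5
tool_pos: [0.5637, 0.05, 0.0328]
tool_rot: [-3.141, -0.003, -3.133]
contact_force: [-8.6, -2.0, 5.8]
opening: 0.0005
grip_force: 3.9
```

>>> step_arm(
  motion=[
    [[-0.005,0,0],0],
    [[-0.01,0,0],0],
    [[-0.01,0,0],0],
  ],
)

```text
time: 21.88
tool_pos: [0.5642, 0.05, 0.0328]
tool_rot: [-3.141, -0.003, -3.133]
contact_force: [-8.1, -3.2, 5.4]
opening: 0.0006
grip_force: 4.0
```

>>> step_arm(
  motion=[
    [[-0.005,0,0],0],
    [[-0.01,0,0],0],
    [[-0.01,0,0],0],
  ],
)

```text
time: 22.25
tool_pos: [0.5649, 0.05, 0.0328]
tool_rot: [-3.141, -0.003, -3.133]
contact_force: [-7.9, -3.4, 5.2]
opening: 0.0007
grip_force: 4.0
```

>>> step_arm(
  motion=[
    [[-0.005,0,0],0],
    [[-0.01,0,0],0],
    [[-0.01,0,0],0],
  ],
)

```text
time: 22.62
tool_pos: [0.5654, 0.05, 0.0328]
tool_rot: [-3.141, -0.003, -3.133]
contact_force: [-6.9, -3.2, 5.6]
opening: 0.0005
grip_force: 4.1
```

>>> step_arm(
  motion=[
    [[-0.005,0,0],0],
    [[-0.01,0,0],0],
    [[-0.01,0,0],0],
  ],
)

```text
time: 23.0
tool_pos: [0.566, 0.05, 0.0328]
tool_rot: [-3.141, -0.003, -3.133]
contact_force: [-8.0, -3.9, 4.9]
opening: 0.0006
grip_force: 4.1
```

>>> step_arm(
  motion=[
    [[-0.005,0,0],0],
    [[-0.01,0,0],0],
    [[-0.01,0,0],0],
  ],
)

```text
time: 23.38
tool_pos: [0.5665, 0.05, 0.0328]
tool_rot: [-3.141, -0.003, -3.133]
contact_force: [-8.3, -3.0, 5.9]
opening: 0.0002
grip_force: 4.2
```

>>> step_arm(
  motion=[
    [[-0.005,0,0],0],
    [[-0.01,0,0],0],
    [[-0.01,0,0],0],
  ],
)

```text
time: 23.75
tool_pos: [0.5671, 0.05, 0.0328]
tool_rot: [-3.141, -0.003, -3.133]
contact_force: [-8.2, -3.0, 6.4]
opening: 0.0007
grip_force: 4.3
```

>>> step_arm(
  motion=[
    [[-0.005,0,0],0],
    [[-0.01,0,0],0],
    [[-0.01,0,0],0],
  ],
)

```text
time: 24.12
tool_pos: [0.5676, 0.05, 0.0328]
tool_rot: [-3.141, -0.003, -3.133]
contact_force: [-9.0, -2.9, 6.1]
opening: 0.0003
grip_force: 4.4
```

>>> step_arm(
  motion=[
    [[-0.005,0,0],0],
    [[-0.01,0,0],0],
    [[-0.01,0,0],0],
  ],
)

```text
time: 24.5
tool_pos: [0.5682, 0.05, 0.0328]
tool_rot: [-3.141, -0.004, -3.133]
contact_force: [-9.2, -3.3, 6.1]
opening: 0.0002
grip_force: 4.4
```

>>> step_arm(
  motion=[
    [[-0.005,0,0],0],
    [[-0.01,0,0],0],
    [[-0.01,0,0],0],
  ],
)

```text
time: 24.88
tool_pos: [0.5688, 0.05, 0.0328]
tool_rot: [-3.141, -0.004, -3.133]
contact_force: [-9.4, -3.5, 6.8]
opening: 0.0003
grip_force: 4.5
```

>>> step_arm(
  motion=[
    [[-0.005,0,0],0],
    [[-0.01,0,0],0],
    [[-0.01,0,0],0],
  ],
)

```text
time: 25.25
tool_pos: [0.5694, 0.05, 0.0328]
tool_rot: [-3.141, -0.004, -3.133]
contact_force: [-8.9, -3.3, 6.1]
opening: 0.0008
grip_force: 4.5
```

>>> step_arm(
  motion=[
    [[-0.005,0,0],0],
    [[-0.01,0,0],0],
    [[-0.01,0,0],0],
  ],
)

```text
time: 25.62
tool_pos: [0.57, 0.05, 0.0328]
tool_rot: [-3.141, -0.004, -3.133]
contact_force: [-10.0, -3.1, 6.8]
opening: 0.0004
grip_force: 4.6
```

>>> step_arm(
  motion=[
    [[-0.005,0,0],0],
    [[-0.01,0,0],0],
    [[-0.01,0,0],0],
  ],
)

```text
time: 26.0
tool_pos: [0.5702, 0.05, 0.0327]
tool_rot: [-3.141, -0.004, -3.133]
contact_force: [-10.8, -3.6, 6.1]
opening: 0.0008
grip_force: 5.1
```

>>> step_arm(
  motion=[
    [[-0.005,0,0],0],
    [[-0.005,0,0],0],
    [[-0.005,0,0],0],
  ],
)

```text
time: 26.38
tool_pos: [0.5704, 0.05, 0.0327]
tool_rot: [-3.141, -0.005, -3.133]
contact_force: [-10.2, -3.2, 7.3]
opening: 0.0006
grip_force: 5.4
```

>>> step_arm(
  motion=[
    [[-0.005,0,0],0],
    [[-0.008,0,0],0],
    [[-0.008,0,0],0],
  ],
)

```text
time: 26.75
tool_pos: [0.5705, 0.05, 0.0328]
tool_rot: [-3.141, -0.006, -3.133]
contact_force: [-12.5, -5.1, 9.2]
opening: 0.0005
grip_force: 6.0
```

>>> step_arm(
  motion=[
    [[0.02,0,0],0],
    [[0.05,0,0],0],
    [[0.08,0,0],0],
    [[0.11,0,0],0],
    [[0.14,0,0],0],
    [[0.17,0,0],0],
    [[0.17,0,0],0],
  ],
)

```text
time: 27.62
tool_pos: [0.5618, 0.05, 0.0328]
tool_rot: [-3.141, -0.002, -3.133]
contact_force: [-6.3, -3.2, 3.1]
opening: 0.0007
grip_force: 3.3
```

>>> step_arm(
  motion=[
    [[0.1,0,0],0],
    [[0.2,0,0],0],
    [[0.35,0,0],0],
    [[0.5,0,0],0],
    [[0.5,0,0],0],
  ],
)

```text
time: 28.25
tool_pos: [0.532, 0.0501, 0.0329]
tool_rot: [3.141, -0.0, -3.133]
contact_force: [-0.0, -0.3, -0.6]
opening: 0.0006
grip_force: 0.0
```

Run:
```python
from h import *
s=robot.observe();print(s["time"],s["tool_pos"],s["contact_force"])
d=snap("side");a=snap("scene")
cv2.imwrite("pics/s2.png",np.hstack([cv2.resize(d["pixels"][150:240,210:360,::-1],None,fx=2.6,fy=2.6,interpolation=2),cv2.resize(a["pixels"][150:240,150:300,::-1],None,fx=2.6,fy=2.6,interpolation=2)]))
```

```text
28.25 [0.53202334 0.05011948 0.03288841] [-0.00850876 -0.26658852 -0.59032145]
```

View pics/s2.png

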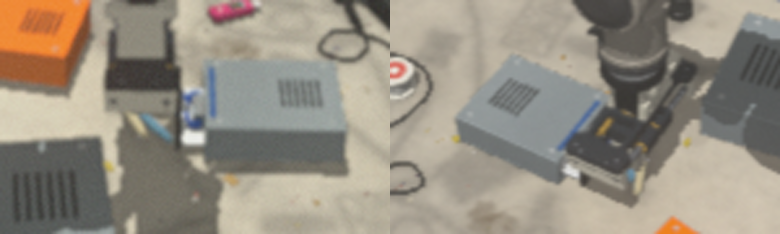

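Run:
```python
from h import *
d=snap("side")
for u,v,z in((178,75,.042),(178,145,.01),(207,60,.046),(207,125,.046)):print(ray(d,(210+u/2.6,150+v/2.6),z).round(4))
r=d["pixels"][150:240,210:360].astype(int).sum(2)
for y in(130,135,140): print([int(x) for x in r[int(y/2.6),60:84]])
```

```text
[0.5747 0.0844 0.042 ]
[ 5.753e-01 -5.000e-04  1.000e-02]
[0.6076 0.1089 0.046 ]
[ 0.605  -0.0104  0.046 ]
[355, 375, 407, 411, 363, 324, 295, 239, 181, 264, 448, 591, 618, 537, 486, 481, 478, 490, 464, 387, 316, 303, 302, 312]
[303, 331, 370, 388, 392, 348, 318, 243, 189, 306, 526, 666, 692, 676, 655, 659, 659, 631, 530, 391, 303, 286, 294, 290]
[299, 292, 294, 315, 330, 332, 311, 249, 208, 390, 612, 695, 701, 700, 698, 698, 700, 687, 564, 385, 297, 275, 298, 297]
```

The panel stands about 30 mm in front of the dock in the crop (column 178 vs 207), with the fingers well clear of it: it is latched, not pushed out. Retreating and rechecking.

>>> step_arm(
  motion=[
    [[0.3,0,0],0],
    [[0.6,0,0],0],
    [[0.8,0,-0.3],0],
    [[0.8,0,-0.8],0],
    [[0.8,0,-1.4],0],
    [[0.8,0,-1.8],0],
    [[0.6,0,-2.0],0],
    [[0.6,0,-2.0],0],
    [[0.6,0,-2.0],0],
  ],
)

```text
time: 29.52
tool_pos: [0.4961, 0.0498, 0.1521]
tool_rot: [3.141, -0.001, -3.133]
contact_force: [-0.0, -0.3, 0.7]
opening: 0.0007
grip_force: 0.0
```

Run:
```python
from h import *
s=robot.observe();print(s["time"],s["tool_pos"],s["contact_force"])
d=snap("side");w=snap("scene");k=snap("wrist")
r=d["pixels"][150:240,210:360].astype(int).sum(2)
for y in(130,140): print([int(x) for x in r[int(y/2.6),60:84]])
f=lambda i:cv2.resize(i[:,:,::-1],(384,288),interpolation=3)
cv2.imwrite("pics/f.png",np.vstack([np.hstack([f(d["pixels"]),f(w["pixels"])]),np.hstack([f(k["pixels"]),cv2.resize(d["pixels"][160:226,240:328,::-1],(384,288),interpolation=2)])]))
```

```text
29.525 [0.4960599  0.04975053 0.1520625 ] [-0.02091481 -0.3156479   0.74259102]
[359, 379, 411, 447, 510, 539, 513, 388, 240, 268, 447, 591, 615, 551, 492, 483, 488, 496, 465, 386, 323, 299, 311, 319]
[299, 297, 300, 316, 332, 365, 374, 325, 250, 390, 605, 696, 701, 696, 700, 699, 704, 687, 565, 385, 297, 293, 297, 292]
```

View pics/f.png

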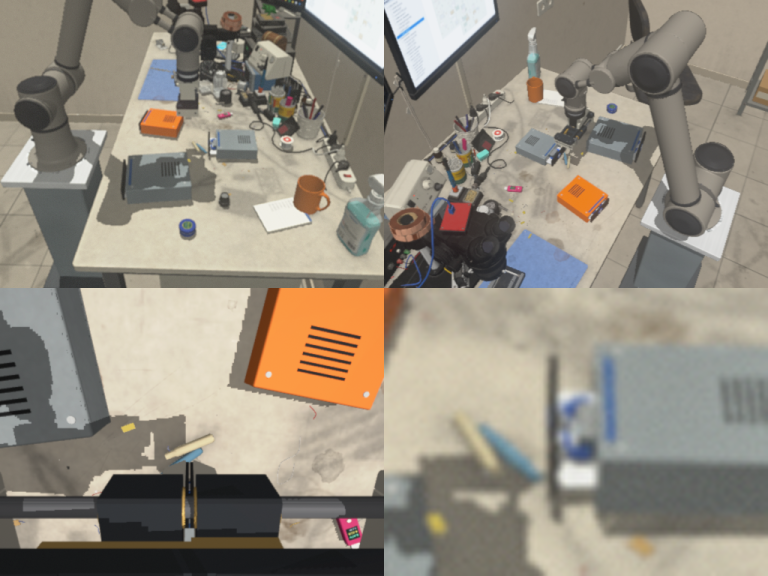

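The tray has not moved since release: its panel is still in, with the box and guides behind it, and the arm is clear. The two sticks now visible lay under the tray.

```bash
python3 -c "
from cell import robot
print(robot.hand_in())"
```

```text
the job is handed in; nothing more can be done
None
```

The chip box lies flat between the blue corner guides and the tray is latched after a single press of about 12.5 N. It did not move in the second or so I watched after letting go, and I have handed the job in.

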